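Kit the engine parts into the foam tray

TASK

Kit up the engine parts for assembly: put the piston, the connecting rod, the large gear and the small pinion each into the foam cut-out in the blue tray that was made for it, the same way up as now, level and all the way down in the cut-out. Set each part down rather than dropping it, and do not push the headlamp about.

Things in the scene. Friction and masses are not known exactly. Their poses are not given: they have to be found in the camera images.
- piston: Loose aluminium piston, a plain upright cylinder 52 mm in diameter and 46 mm tall, crown up, dark ring grooves round its upper half; about 0.16 kg. Origin: centre of its underside, z up. Grip it across its diameter.
- conrod: Loose steel connecting rod lying flat, 119 mm long, 20 mm thick, 0.24 kg. Origin: underside, midway between its ends; x runs from big end to small end, z up. Big end: ring 44 mm wide centred at x = -37.5 mm; small end: ring 26 mm wide centred at x = 46.5 mm; between them a shank 14 mm wide, free from x = -15 to 33 mm. Grip across the shank at the origin (it nearly balances there).
- gear: Loose large dark-grey gear lying flat: toothed disc 76 mm in diameter and 14 mm thick with a plain bright hub 32 mm in diameter standing on it up to 32 mm above the underside; about 0.42 kg. Origin: centre of its underside, z up. Grip it by the hub.
- pinion: Loose small bright toothed pinion standing upright, 36 mm in diameter and 28 mm tall with a dark bore; about 0.15 kg. Origin: centre of its underside, z up. Grip it across its diameter.
- foam_piston: Fixed black foam block, 150 (x) x 100 (y) x 20 mm, in the blue tray; its 8 mm deep cut-out, for the piston (66 mm circle, a 26 mm wide finger slot on both sides, 95 mm overall along x), shows a yellow floor. Origin: centre of the block's underside, under the cut-out's centre; z up; floor at z = 12 mm, foam top at z = 20 mm.
- foam_rod: Fixed black foam block, 150 (x) x 100 (y) x 20 mm, in the blue tray; its 8 mm deep cut-out, for the rod (its outline, 6 mm larger all round; wide end to -x, narrow end to +x, so the rod fits only with its x along the block's x), shows a yellow floor. Origin: centre of the block's underside, under the cut-out's centre; z up; floor at z = 12 mm, foam top at z = 20 mm.
- foam_gear: Fixed black foam block, 150 (x) x 100 (y) x 20 mm, in the blue tray; its 8 mm deep cut-out, for the large gear (plain 90 mm circle), shows a yellow floor. Origin: centre of the block's underside, under the cut-out's centre; z up; floor at z = 12 mm, foam top at z = 20 mm.
- foam_pinion: Fixed black foam block, 150 (x) x 100 (y) x 20 mm, in the blue tray; its 8 mm deep cut-out, for the pinion (plain 50 mm circle), shows a yellow floor. Origin: centre of the block's underside, under the cut-out's centre; z up; floor at z = 12 mm, foam top at z = 20 mm.
- headlamp: Loose motorcycle headlamp lying lens up, round, chrome rim 120 mm in diameter, 71 mm tall. Origin: centre of its underside. It stays where it is.
Mind the look-alikes: they are no part of the job. Leave any orange, pink or red look-alike of the gear alone.

How it is judged (in metres and radians):
At the end, for the whole second after the job is handed in: Each part lies at rest in its own cut-out: its origin within 11 mm (horizontally) of its foam block's origin, its underside less than 15.5 mm above the block's underside (the floor is at 12 mm), tilted under 0.1 rad; the rod's x along the block's x within 0.2 rad (horizontal distance between piston and foam_piston below 0.011 m and z of piston in the frame of foam_piston below 0.0155 m and angle between each of piston, conrod, gear, pinion's own z axis and vertical below 0.1 rad and linear speed of each of piston, conrod, gear, pinion below 0.02 m/s and horizontal distance between conrod and foam_rod below 0.011 m and z of conrod in the frame of foam_rod below 0.0155 m and angle between the x axis of conrod and the x axis of foam_rod, either way round below 0.2 rad and horizontal distance between gear and foam_gear below 0.011 m and z of gear in the frame of foam_gear below 0.0155 m and horizontal distance between pinion and foam_pinion below 0.011 m and z of pinion in the frame of foam_pinion below 0.0155 m); the robot touches nothing.
It fails at once if the headlamp is pushed by more than 15 mm (distance of headlamp from where it was at the start of the episode above 0.015 m).
It fails at once if the piston is dropped or knocked: faster than 0.7 m/s while not held (a fall of 25 mm) (linear speed of piston above 0.7 m/s and contact force between piston and the fingers below 0.1 N).
It fails at once if the conrod is dropped or knocked: faster than 0.7 m/s while not held (a fall of 25 mm) (linear speed of conrod above 0.7 m/s and contact force between conrod and the fingers below 0.1 N).
It fails at once if the gear is dropped or knocked: faster than 0.7 m/s while not held (a fall of 25 mm) (linear speed of gear above 0.7 m/s and contact force between gear and the fingers below 0.1 N).
It fails at once if the pinion is dropped or knocked: faster than 0.7 m/s while not held (a fall of 25 mm) (linear speed of pinion above 0.7 m/s and contact force between pinion and the fingers below 0.1 N).
It also fails if it takes over 109 s, if anything falls off the work surface, if the arm or the gripper's body presses on something with over 40 N, if the wrist force passes 120 N, or if a joint passes its speed limit or range.

ROBOT

A 6-joint arm with a two-finger parallel gripper is mounted at the origin on the work surface. World frame = base frame: x ahead of the robot, y to its left, z up, the work surface at z = 0. Lengths are in mm, angles in rad, forces in N, time in s.
With the tool pointing down it reaches from about 300 to 875 mm from the base axis. Payload 6.4 kg.
Tool frame: the origin (TCP) lies at the very end of the fingers, on their centre line; the grasp point (between the pads) lies 19 mm behind it (arm.pinch_z is the distance from the TCP to the grasp point, in mm); z points along the fingers, y is the line along which they close (so a half turn about z gives the same grasp; the last joint's range is limited). The gripper opens to 85 mm and grips with 20 to 120 N. Pads are 22 mm wide; open, the fingers measure 114 mm over their backs; the gripper's body (76 mm by 85 mm) begins 54 mm behind the grasp point. The pads swing forward as they close: fully open they stand 13 mm farther back than shut.
Start: joints at [-1.326, 0.181, 1.607, -0, 1.354, -0.206], TCP at [250.537, -517.564, 231.288] pointing down, gripper open.
Joint ranges: [-2.99, 2.99], [-0.89, 2.07], [0.3, 2.58], [-1.14, 4.28], [0, 2.63], [-3.12, 3.12]. Speed limits (rad/s): [2.57, 2.57, 3.01, 3.14, 3.14, 3.14].

INTERFACE

Orientations are given as a rotation vector (axis times angle).
In Python, from bench import arm, vision gives the robot as it stands.
- The arm moves only by the tool step_arm, never from a script. Its argument "steps" is a list of rows, each a list of 4 numbers: the shift along the tool's x, y, z in mm, then the turn about the tool's z in degrees. In form: [[tx, ty, tz, spin], ...]. A call has 1 to 8 rows; each row shifts and turns the commanded pose from where the row before left it, along the tool's axes as they then stand; what a row does not reach is not made up. A row lasts 1/10 s, in which the tool goes at most 50 mm and 8.59 degrees, less where a joint would pass 70% of its speed; a pose out of reach is approached as far as the arm can. A call with a gripper value outside its range is refused whole. "claw" is the finger opening in mm, from 0 to 85.4, set as the call begins (left out, the last holds). The fingers move at their own pace and stop on an object; the grip force is fixed at half the most. Time passes only in rows, so rows that do not move let the fingers close. It gives the time, the measured TCP pose, the force, the opening and the grip force at its end, in the units of the state.
- arm.get_state(): the state, without advancing time (a new reading comes with each control period).
- vision.get_image(name): name is "side" or "top" or "wrist"; returns a dict with "frame" (480x640x3 uint8, red, green, blue), "depth" (480x640 float32, mm along the optical axis (not along the pixel's ray), 0 where there is no reading), "mtx" (3x3 intrinsics, pixels), "cam_to_world" (4x4, takes a point from camera to world coordinates). Camera axes: x right, y up, looking along -z (the intrinsics and any distortion apply to the point x, -y, -z); pixel columns grow to the right and rows downward; lengths in mm; the calibration is good to about 2 mm. The wrist camera is an equidistant fisheye: a pixel r from the principal point sees the ray r / f radians off the axis. A picture is of the moment at which its call begins.
- arm.close_job(): hands the job in; it is judged then, once.
The state is a dict: "time": time; "joints": joint angles; "qvel": joint speeds; "joint_torque": joint torques, N m; "tcp_pos": TCP position; "orientation": TCP orientation; "wrist_force": force on the tool from outside, world axes, zero at the start; "torque": the same for the moment, N m; "grip_width": finger opening in mm; "finger_force": force on a finger pad.
Only numpy, scipy, OpenCV 4.12 (cv2) and the standard library are available. Lean on these libraries where they do the work, as an engineer would, in place of code of your own. Each camera call takes 0.05 s, during which the arm holds its last target. There are 200 camera calls.

## Working session

There is one attempt and no reset: what is moved stays moved. The work goes in short steps, Python scripts to look and compute and a tool call to move; the robot and the scene stay as the last step left them, time stands still between calls to the robot, and variables do not carry over. Pictures are saved under pics/ and viewed, at most 14 in all, crops included, and the job is handed in when it is done.

Besides the shell and the picture viewer there is one more tool, called after "Call:" by a JSON object that holds its "api" and its "payload", one argument or row to a line. step_arm: Moves the arm, as the interface text tells. Its arguments: {"type":"object","properties":{"steps":{"type":"array","items":{"type":"array","items":{"type":"number"}}},"claw":{"type":"number"}},"required":["steps"]}

```bash
mkdir -p pics
cat > h.py <<'E'
import numpy as np, cv2
from bench import arm, vision
def grab(n,tag):
    d=vision.get_image(n); np.savez(f'{tag}.npz',**d); cv2.imwrite(f'pics/{tag}.png',d['frame'][:,:,::-1]); return d
def ray(d,u,v):
    K=d['mtx'];T=d['cam_to_world']
    r=np.array([(u-K[0,2])/K[0,0],-(v-K[1,2])/K[1,1],-1.]); return T[:3,3],T[:3,:3]@r
def onplane(d,u,v,z):
    o,r=ray(d,u,v); return o+r*(z-o[2])/r[2]
def cloud(d):
    K=d['mtx'];T=d['cam_to_world'];v,u=np.mgrid[:480,:640];Z=d['depth']
    P=np.stack([(u-K[0,2])/K[0,0]*Z,-(v-K[1,2])/K[1,1]*Z,-Z],-1)
    return P@T[:3,:3].T+T[:3,3]
E
python3 - <<'E'
from h import *
for n in('top','side'):
    d=grab(n,n+'0'); print(n,d['mtx'].round(1).tolist(),d['cam_to_world'].round(3).tolist(),(d['depth']>0).mean())
print(arm.get_state())
E
```

```text
top [[489.7, 0.0, 319.3], [0.0, 489.7, 232.2], [0.0, 0.0, 1.0]] [[-0.026, 0.976, -0.216, 286.847], [-1.0, -0.026, 0.003, -51.477], [-0.003, 0.216, 0.976, 1172.205], [0.0, 0.0, 0.0, 1.0]] 0.9961360677083333
side [[607.5, 0.0, 317.7], [0.0, 607.5, 234.2], [0.0, 0.0, 1.0]] [[0.992, 0.075, -0.098, 393.897], [-0.123, 0.526, -0.842, -1130.348], [-0.011, 0.847, 0.531, 714.903], [0.0, 0.0, 0.0, 1.0]] 0.99603515625
{'time': 0.1, 'joints': array([-1.32628080e+00,  1.81483252e-01,  1.60787124e+00, -1.65080937e-05,
        1.35379495e+00, -2.06303350e-01]), 'qvel': array([ 2.04922209e-03, -7.35664346e-04, -1.55247925e-03, -1.81209067e-04,
        5.10859898e-06,  1.45602892e-03]), 'joint_torque': array([ 9.04454937e-04, -4.45875120e+01, -3.52235270e+01, -2.94288975e-04,
        4.14193841e-03,  3.90625388e-06]), 'tcp_pos': array([ 250.42000505, -517.07320596,  230.48272807]), 'orientation': array([-3.06060069e+00, -7.01820754e-01,  7.19970610e-05]), 'wrist_force': array([-0.58269994, -0.22348401, -0.44365417]), 'torque': array([-0.02000299, -0.04913993, -0.01979969]), 'finger_force': 0.0, 'grip_width': 85.27798008674117}
```

View pics/top0.png

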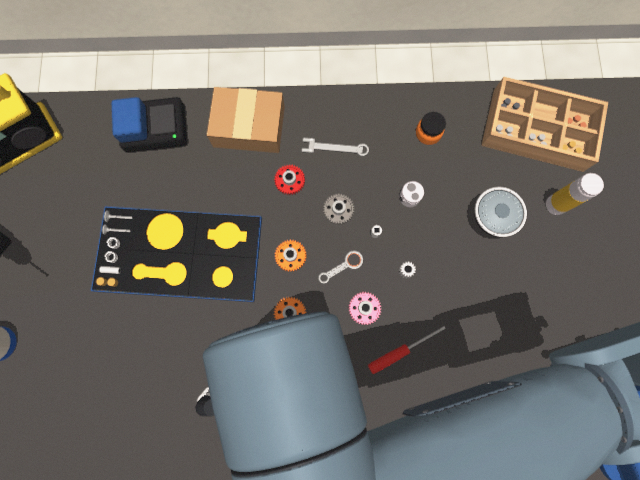

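View pics/side0.png

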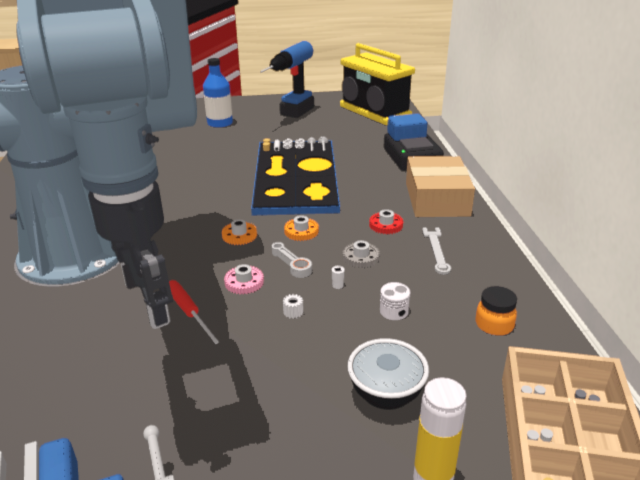

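The top view shows:
- **Parts:** piston (412,193), grey gear (338,208), pinion (408,269), and rod from big end (354,260) to small end (324,278). The plain bushing at (377,230) is a decoy.
- **Cut-outs:** gear (165,231), piston (227,235), rod (160,273) with its wide end to the right, and pinion (222,277).
- **Headlamp:** (500,212).

The side view shows the same parts.

```bash
cat > m.py <<'E'
from h import *
def comps(n,seeds,d):
    P=cloud(d); 
    for name,(u,v),h in seeds:
        # world seed from top pixel; gather pts around it
        pass
d=np.load('top0.npz'); s=np.load('side0.npz'); P=cloud(d); S=cloud(s)
seeds=dict(piston=(412,190,32),gear=(338,208,22),bigend=(354,260,27),smallend=(324,278,18),pinion=(408,269,24),lamp=(500,212,75))
for k,(u,v,R) in seeds.items():
    c=np.median(P[v-4:v+5,u-4:u+5].reshape(-1,3),0)[:2]
    for nm,C in(('top',P),('side',S)):
        q=C.reshape(-1,3); q=q[(np.hypot(*(q[:,:2]-c).T)<R)]
        zt=np.percentile(q[q[:,2]>5][:,2],80) if (q[:,2]>5).any() else 0
        t=q[abs(q[:,2]-zt)<3]
        (x,y),r=cv2.minEnclosingCircle(t[:,:2].astype(np.float32)) if len(t) else ((0,0),0)
        print(k,nm,'ztop',zt.round(1),'mean',t.mean(0).round(1),'circ',round(x,1),round(y,1),round(r,1),len(t),'table',np.percentile(q[:,2],2).round(1))
for nm,dd,C in(('top',d,P),('side',s,S)):
    hsv=cv2.cvtColor(dd['frame'],cv2.COLOR_RGB2HSV); m=cv2.inRange(hsv,(20,120,120),(35,255,255))
    n,l,st,ce=cv2.connectedComponentsWithStats(m)
    for i in range(1,n):
        if st[i,4]<80: continue
        p=C[l==i]; z=np.median(p[:,2]); w=onplane(dd,*ce[i],z+4)
        if not(100<w[1]<520): continue
        cnt=max(cv2.findContours((l==i).astype(np.uint8),0,2)[0],key=cv2.contourArea)[:,0]
        W=np.array([onplane(dd,*c,z+4)[:2] for c in cnt],np.float32)
        M=cv2.moments(W); rc=cv2.minAreaRect(W); 
        k=max(range(1),key=lambda _:0)
        print('cut',nm,ce[i].round(1),st[i,4],'floor z',z.round(1),'cen',w.round(1)[:2],'rect',[np.round(a,1) for a in rc])
    # foam top
for a,b in((195,255),(195,275),(130,250)): print('foam top z',P[b,a].round(1))
E
python3 m.py
```

```text
piston top ztop 47.2 mean [ 629.3 -280.8   46.6] circ 629.7 -281.1 25.9 277 table -3.2
piston side ztop 46.7 mean [ 630.4 -283.1   46.5] circ 632.3 -281.8 28.2 422 table -0.7
gear top ztop 32.7 mean [ 601.3 -103.3   32.4] circ 601.1 -104.0 16.5 110 table 7.1
gear side ztop 32.6 mean [ 602.1 -103.9   32.5] circ 603.9 -104.1 18.0 121 table 10.0
bigend top ztop 21.0 mean [ 474.1 -133.1   20.3] circ 472.6 -133.5 22.4 106 table -4.1
bigend side ztop 20.3 mean [ 474.  -135.9   20.1] circ 472.4 -135.8 24.6 156 table -1.3
smallend top ztop 20.3 mean [433.1 -64.2  19.7] circ 433.8 -65.0 15.5 46 table -4.8
smallend side ztop 20.3 mean [433.3 -64.9  19.9] circ 434.1 -62.3 17.2 62 table -1.3
pinion top ztop 28.4 mean [ 447.5 -261.5   28. ] circ 446.1 -260.9 18.1 90 table -4.2
pinion side ztop 28.1 mean [ 447.3 -261.5   28. ] circ 447.4 -261.2 19.5 158 table -1.6
lamp top ztop 69.2 mean [ 571.  -479.1   68.7] circ 570.8 -479.2 58.8 854 table -3.9
lamp side ztop 69.2 mean [ 571.2 -483.8   68.9] circ 572.4 -481.7 58.8 1865 table -1.6
cut top [164.7 231.3] 1025 floor z 13.6 cen [554.8 318.8] rect [a
[... 332 characters left out ...]
] 360 floor z 13.8 cen [441.1 178.3] rect [array([441.3, 178.3]), array([50.3, 47.4]), np.float64(0.7)]
cut side [276.  166.5] 263 floor z 15.2 cen [454.9 321.2] rect [array([458.2, 328.4]), array([115.3,  51.9]), np.float64(81.6)]
cut side [314.4 164.1] 357 floor z 15.3 cen [556.5 320.9] rect [array([556.8, 321.9]), array([73.4, 87.7]), np.float64(81.6)]
cut side [316. 191.] 302 floor z 15.3 cen [542.6 169.8] rect [array([543. , 170.8]), array([83. , 58.2]), np.float64(58.5)]
cut side [274.6 191.8] 124 floor z 15.2 cen [442.4 180.3] rect [array([442.5, 182.1]), array([36.1, 46.3]), np.float64(81.8)]
foam top z [493.5 242.2  23.9]
foam top z [445.4 240.4  25.5]
foam top z [510.9 400.2  17.4]
```

Call:
{"api": "step_arm", "payload": {
  "steps": [
    [36, -18, 0, 0],
    [36, -18, 10, 0],
    [36, -18, 10, 0],
    [36, -18, 10, 0],
    [36, -18, 10, 0],
    [36, -18, 20, 0],
    [36, -18, 20, 0],
    [36, -18, 20, 0]
  ],
  "claw": 60
}}

```text
time: 0.9
tcp_pos: [447.7, -260.9, 130.5]
orientation: [3.062, 0.702, 0.0]
wrist_force: [0.5, -0.6, -0.0]
grip_width: 60.0
finger_force: 0.0
```

Call:
{"api": "step_arm", "payload": {
  "steps": [
    [0, 0, 0, 0],
    [0, 0, 0, 0],
    [0, 0, 0, 0]
  ]
}}

```text
time: 1.2
tcp_pos: [447.0, -263.4, 131.8]
orientation: [3.061, 0.701, 0.0]
wrist_force: [-0.1, 0.3, 0.8]
grip_width: 60.4
finger_force: 0.0
```

```bash
cat >> h.py <<'E'
from scipy.spatial.transform import Rotation as Ro
def go(x,y,z,ang=None):
    s=arm.get_state(); R=Ro.from_rotvec(s['orientation']).as_matrix(); p=s['tcp_pos']
    a=np.degrees(np.arctan2(R[1,0],R[0,0]))
    print('t',s['time'],'tcp',p.round(1),'ang',a.round(1),'w',round(s['grip_width'],1),'ff',round(s['finger_force'],1),'wf',s['wrist_force'].round(1),'tilt',R[:,2].round(3))
    print('delta tool',(R.T@(np.array([x,y,z])-p)).round(1), 'spin',None if ang is None else round((a-ang+180)%360-180,1))
    if ang is not None:
        c,s_=np.cos(np.radians(ang)),np.sin(np.radians(ang)); R2=np.array([[c,s_,0],[s_,-c,0],[0,0,-1]])
        print('delta after spin',(R2.T@(np.array([x,y,z])-p)).round(1))
E
python3 - <<'E'
from h import *
d=grab('wrist','w1'); print(d['mtx'].round(1).tolist(),d['cam_to_world'].round(3).tolist())
go(447.2,-261.3,10)
E
```

```text
[[371.6, 0.0, 321.1], [0.0, 371.6, 234.0], [0.0, 0.0, 1.0]] [[0.435, 0.861, 0.263, 513.959], [-0.9, 0.416, 0.129, -229.589], [0.001, -0.293, 0.956, 274.584], [0.0, 0.0, 0.0, 1.0]]
t 1.25 tcp [ 447.  -263.8  132. ] ang 25.8 w 59.7 ff 0.0 wf [-0.  -1.2  0.1] tilt [ 0.001 -0.001 -1.   ]
delta tool [  1.3  -2.3 122. ] spin None
```

View pics/w1.png

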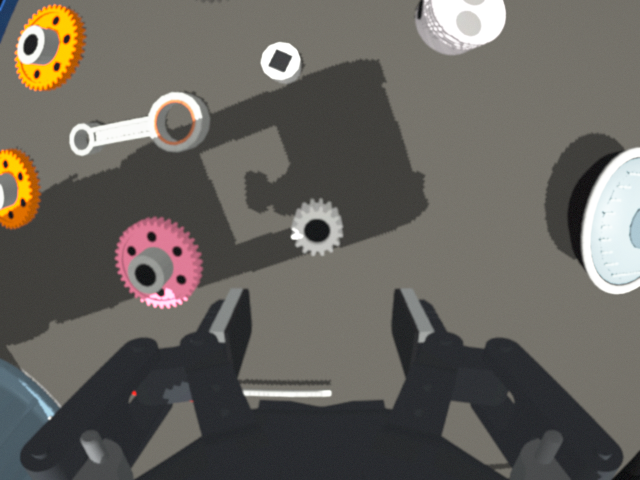

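The wrist view shows the pinion at (317,229), the rod's big end at (178,122) and its small end at (83,138). The pinion lies between the open fingers. I'll cross-check these positions with fisheye rays.

```bash
cat >> h.py <<'E'
def fish(d,u,v,z):
    K=d['mtx'];T=d['cam_to_world'];dx,dy=u-K[0,2],v-K[1,2];r=np.hypot(dx,dy)+1e-9;t=r/K[0,0]
    R=T[:3,:3]@np.array([np.sin(t)*dx/r,-np.sin(t)*dy/r,-np.cos(t)]);o=T[:3,3]
    return o+R*(z-o[2])/R[2]
E
python3 - <<'E'
from h import *
d=np.load('w1.npz')
for n,u,v,z in(('pinion',317,228,28),('big',178,122,20),('small',83,138,20),('shank',127,130,20)): print(n,fish(d,u,v,z).round(1))
E
```

```text
pinion [ 448.8 -258.3   28. ]
big [ 474.5 -136.4   20. ]
small [433.6 -61.8  20. ]
shank [453.9 -99.1  20. ]
```

Call:
{"api": "step_arm", "payload": {
  "steps": [
    [1, -2, 20, 0],
    [0, 0, 20, 0],
    [0, 0, 20, 0],
    [0, 0, 20, 0],
    [0, 0, 15, 0],
    [0, 0, 5, 0],
    [0, 0, 0, 0],
    [0, 0, 0, 0]
  ]
}}

```text
time: 2.05
tcp_pos: [447.4, -261.3, 32.3]
orientation: [3.061, 0.7, 0.001]
wrist_force: [0.5, 0.5, 0.3]
grip_width: 59.7
finger_force: 0.0
```

Call:
{"api": "step_arm", "payload": {
  "steps": [
    [0.5, -1, 10, 0],
    [0, 0, 8, 0],
    [0, 0, 5, 0],
    [0, 0, 0, 0],
    [0, 0, 0, 0]
  ]
}}

```text
time: 2.55
tcp_pos: [447.0, -258.9, 8.0]
orientation: [-3.062, -0.702, 0.001]
wrist_force: [-0.3, 0.6, 0.4]
grip_width: 60.3
finger_force: 0.0
```

Call:
{"api": "step_arm", "payload": {
  "steps": [
    [0, 0, 0, 0],
    [0, 0, 0, 0],
    [0, 0, 0, 0],
    [0, 0, 0, 0],
    [0, 0, 0, 0],
    [0, 0, 0, 0],
    [0, 0, 0, 0],
    [0, 0, 0, 0]
  ],
  "claw": 20
}}

```text
time: 3.35
tcp_pos: [447.5, -259.5, 8.9]
orientation: [3.061, 0.702, 0.001]
wrist_force: [-0.8, 1.4, 5.8]
grip_width: 33.9
finger_force: 59.5
```

Call:
{"api": "step_arm", "payload": {
  "steps": [
    [0, 0, -2, 0],
    [0, 0, -5, 0],
    [0, 0, -10, 0],
    [0, 0, -10, 0],
    [0, 0, -15, 0],
    [0, 0, -15, 0],
    [0, 0, -15, 0],
    [0, 0, 0, 0]
  ]
}}

```text
time: 4.15
tcp_pos: [448.6, -260.5, 83.2]
orientation: [3.058, 0.701, 0.005]
wrist_force: [0.2, 0.0, -1.8]
grip_width: 34.0
finger_force: 59.8
```

Run:
```python
from h import *
d=grab('wrist','w2'); go(441.7,179.2,81)
```

```text
t 4.2 tcp [ 448.  -259.9   81.9] ang 25.8 w 33.7 ff 59.8 wf [-0.1 -0.8 -2.3] tilt [ 0.002 -0.002 -1.   ]
delta tool [ 1.857e+02 -3.980e+02 -2.000e-01] spin None
```

View pics/w2.png

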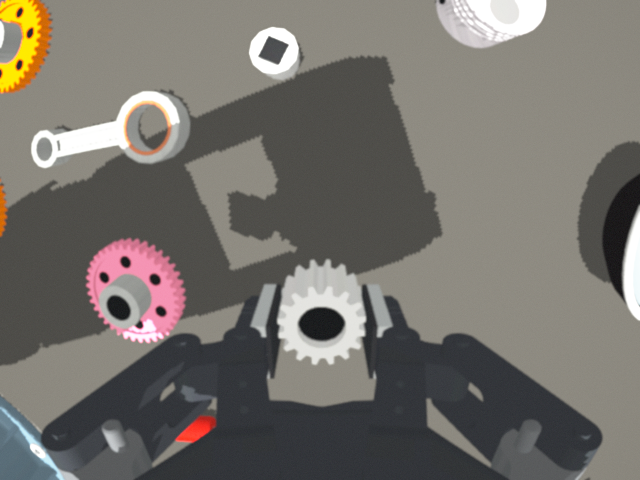

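The pinion is held upright and centred, with its top at (322,322). I'll carry it to its cut-out.

Call:
{"api": "step_arm", "payload": {
  "steps": [
    [5, -10, 0, 0],
    [11, -25, 0, 0],
    [15, -33, 0, 0],
    [15, -33, 0, 0],
    [15, -33, 0, 0],
    [15, -33, 0, 0],
    [15, -33, 0, 0],
    [15, -33, 0, 0]
  ]
}}

```text
time: 5.0
tcp_pos: [439.5, -1.0, 79.4]
orientation: [-3.061, -0.702, 0.003]
wrist_force: [0.0, 0.6, -2.5]
grip_width: 33.8
finger_force: 59.9
```

Call:
{"api": "step_arm", "payload": {
  "steps": [
    [16, -33, 0, 0],
    [16, -33, 0, 0],
    [16, -33, 0, 0],
    [16, -33, 0, 0],
    [11, -23, 0, 0],
    [5, -10, 0, 0],
    [0, 0, 0, 0],
    [0, 0, 0, 0]
  ]
}}

```text
time: 5.8
tcp_pos: [440.5, 179.7, 79.8]
orientation: [3.062, 0.703, -0.002]
wrist_force: [0.3, 0.1, -1.5]
grip_width: 33.6
finger_force: 60.0
```

Run:
```python
from h import *
d=grab('wrist','w3'); go(441.7,179.2,23)
hsv=cv2.cvtColor(d['frame'],cv2.COLOR_RGB2HSV); m=cv2.inRange(hsv,(20,120,120),(35,255,255))
n,l,st,ce=cv2.connectedComponentsWithStats(m)
for i in range(1,n):
  if st[i,4]>150: print(st[i],fish(d,*ce[i],18.3).round(1))
```

```text
t 5.85 tcp [440.7 179.4  79.9] ang 25.8 w 33.5 ff 60.0 wf [ 0.2 -1.1 -1.7] tilt [-0.001 -0.    -1.   ]
delta tool [ 0.9  0.6 56.9] spin None
[ 124    0  133   52 5158] [530.6 310.6  18.3]
[  333    41   159   127 12448] [540.5 173.2  18.3]
[  43   72  158  132 9665] [454.3 313.7  18.3]
[ 281  214   84   64 3786] [446.1 182.5  18.3]
```

View pics/w3.png

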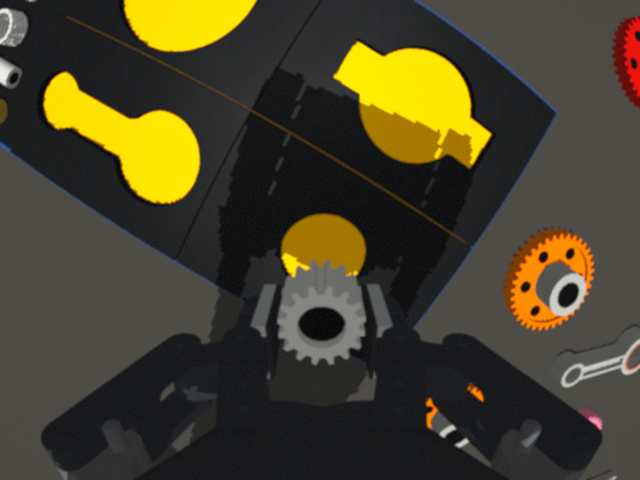

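The pinion hangs over its cut-out, whose visible floor spans u 281–365 with its top edge at v 214. I'll fit the visible arc as a check before lowering.

Run:
```python
from h import *
from scipy.optimize import least_squares
d=np.load('w3.npz')
hsv=cv2.cvtColor(d['frame'],cv2.COLOR_RGB2HSV); m=cv2.inRange(hsv,(20,120,120),(35,255,255))
n,l,st,ce=cv2.connectedComponentsWithStats(m)
i=l[235,320]
W=np.array([fish(d,u,np.where(l[:,u]==i)[0].min(),16)[:2] for u in range(283,364,3)])
f=lambda q:np.hypot(*(W-q[:2]).T)-24.5
r=least_squares(f,[442,180]); print(r.x.round(1),abs(r.fun).max().round(2))
i=l[100,400];c=max(cv2.findContours((l==i).astype(np.uint8),0,2)[0],key=cv2.contourArea)[:,0]
print('piston rect',cv2.minAreaRect(np.array([fish(d,*p,18)[:2] for p in c],np.float32)))
```

```text
[439.6 179.4] 0.76
piston rect ((541.5213012695312, 171.34518432617188), (93.1729736328125, 64.63973236083984), 57.63209915161133)
```

Call:
{"api": "step_arm", "payload": {
  "steps": [
    [0, 0, 10, 0],
    [0, 0, 15, 0],
    [0, 0, 15, 0],
    [0, 0, 8, 0],
    [0, 0, 4, 0],
    [0, 0, 2, 0],
    [0, 0, 0, 0],
    [0, 0, 0, 0]
  ]
}}

```text
time: 6.65
tcp_pos: [441.6, 180.2, 26.8]
orientation: [3.062, 0.702, 0.002]
wrist_force: [-0.3, -0.4, -1.2]
grip_width: 33.6
finger_force: 60.0
```

```bash
python3 -c "
from h import *
go(441.2,179.2,23)"
```

```text
t 6.65 tcp [441.6 180.2  26.8] ang 25.8 w 33.6 ff 60.0 wf [-0.3 -0.4 -1.2] tilt [ 0.001  0.    -1.   ]
delta tool [-0.8  0.7  3.8] spin None
```

Call:
{"api": "step_arm", "payload": {
  "steps": [
    [0, 0, 1, 0],
    [0, 0, 1, 0],
    [0, 0, 1, 0],
    [0, 0, 0, 0],
    [0, 0, 0, 0]
  ]
}}

```text
time: 7.15
tcp_pos: [441.0, 180.2, 23.3]
orientation: [-3.062, -0.702, 0.0]
wrist_force: [0.1, -0.1, -1.3]
grip_width: 33.5
finger_force: 60.0
```

Call:
{"api": "step_arm", "payload": {
  "steps": [
    [0, 0, 1, 0],
    [0, 0, 0, 0],
    [0, 0, 0, 0]
  ]
}}

```text
time: 7.45
tcp_pos: [441.2, 180.2, 22.9]
orientation: [3.062, 0.702, -0.0]
wrist_force: [-3.5, -1.7, 6.4]
grip_width: 33.6
finger_force: 60.8
```

Call:
{"api": "step_arm", "payload": {
  "steps": [
    [0, 0, 0, 0],
    [0, 0, 0, 0],
    [0, 0, 0, 0],
    [0, 0, 0, 0],
    [0, 0, 0, 0]
  ],
  "claw": 55
}}

```text
time: 7.95
tcp_pos: [441.1, 180.2, 22.2]
orientation: [-3.062, -0.702, 0.0]
wrist_force: [0.3, 0.7, 0.5]
grip_width: 55.0
finger_force: 0.0
```

Call:
{"api": "step_arm", "payload": {
  "steps": [
    [0, 0, -10, 0],
    [0, 0, -20, 0],
    [0, 0, -25, 0],
    [0, 0, -25, 0],
    [0, 0, 0, 0],
    [0, 0, 0, 0]
  ]
}}

```text
time: 8.55
tcp_pos: [441.6, 180.2, 103.1]
orientation: [3.062, 0.702, 0.003]
wrist_force: [0.0, 0.2, 0.3]
grip_width: 55.0
finger_force: 0.0
```

Run:
```python
from h import *
d=grab('wrist','w4'); go(455.6,-102.9,102,119.2)
cv2.imwrite('pics/w4c.png',d['frame'][130:430,160:480,::-1])
```

```text
t 8.6 tcp [440.8 180.1 102.2] ang 25.8 w 55.2 ff 0.0 wf [ 0.1  0.1 -0.3] tilt [-0.  0. -1.]
delta tool [-1.100e+02  2.612e+02  1.000e-01] spin -93.4
delta after spin [-2.543e+02 -1.251e+02  2.000e-01]
```

View pics/w4c.png

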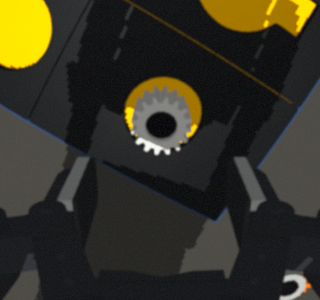

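The pinion stands in its cut-out, centred at crop (162,118) with yellow floor visible round the far side. Next I'll fetch the rod: 8 rows in which the shift in the old frame must be combined with the spin, so I'll spin first at height and then shift.

Call:
{"api": "step_arm", "payload": {
  "steps": [
    [0, 0, 0, -8.5],
    [0, 0, 0, -8.5],
    [0, 0, 0, -8.5],
    [0, 0, 0, -8.5],
    [0, 0, 0, -8.5],
    [0, 0, 0, -8.5],
    [0, 0, 0, -8.5],
    [0, 0, 0, -8.5]
  ]
}}

```text
time: 9.4
tcp_pos: [439.9, 180.0, 100.8]
orientation: [-2.138, -2.3, 0.004]
wrist_force: [0.3, 0.1, -0.2]
grip_width: 55.1
finger_force: 0.0
```

Call:
{"api": "step_arm", "payload": {
  "steps": [
    [0, 0, 0, -8.5],
    [0, 0, 0, -8.5],
    [0, 0, 0, -8.4],
    [-26, -13, 0, 0],
    [-36, -18, 0, 0],
    [-36, -18, 0, 0],
    [-36, -18, 0, 0],
    [-36, -18, 0, 0]
  ]
}}

```text
time: 10.2
tcp_pos: [448.7, -10.9, 101.1]
orientation: [-1.587, -2.708, 0.001]
wrist_force: [0.6, 0.7, -0.5]
grip_width: 55.1
finger_force: 0.0
```

Call:
{"api": "step_arm", "payload": {
  "steps": [
    [-36, -18, 0, 0],
    [-32, -15, 0, 0],
    [-16, -7, 0, 0],
    [0, 0, 0, 0],
    [0, 0, 0, 0]
  ],
  "claw": 45
}}

```text
time: 10.7
tcp_pos: [455.0, -102.0, 101.2]
orientation: [-1.589, -2.707, -0.0]
wrist_force: [-0.7, -0.9, -0.2]
grip_width: 45.1
finger_force: 0.0
```

Run:
```python
from h import *
d=grab('wrist','w5'); go(455.6,-102.9,32,119.2)
p=fish(np.load('w4.npz'),322,246,42); print('pinion placed',p.round(1))
t=grab('top','top1'); P=cloud(t).reshape(-1,3)
for nm,c,z in(('pinion',(441,179),42),):
  q=P[(np.hypot(*(P[:,:2]-c).T)<28)&(abs(P[:,2]-z)<4)]; print(nm,q.mean(0).round(1),len(q))
```

```text
t 10.75 tcp [ 455.1 -101.5  101.3] ang 119.2 w 44.9 ff 0.0 wf [-0.2  0.3  1. ] tilt [-0.002  0.001 -1.   ]
delta tool [-1.6 -0.2 69.3] spin 0.0
delta after spin [-1.4 -0.2 69.3]
pinion placed [446.2 183.1  42. ]
pinion [439.4 178.1  41.3] 120
```

View pics/w5.png

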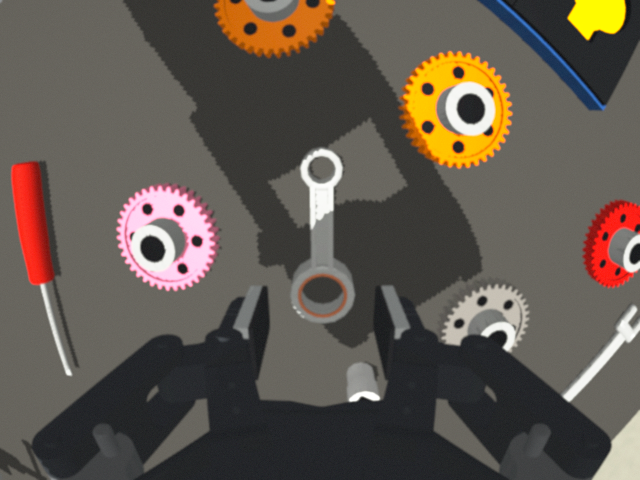

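The rod is aligned vertically at u=322, centred between the fingers, with nothing under the fingers.

Call:
{"api": "step_arm", "payload": {
  "steps": [
    [-1, 0, 15, 0],
    [0, 0, 20, 0],
    [0, 0, 20, 0],
    [0, 0, 15, 0],
    [0, 0, 10, 0],
    [0, 0, 6, 0],
    [0, 0, 4, 0],
    [0, 0, 0, 0]
  ]
}}

```text
time: 11.6
tcp_pos: [456.5, -103.2, 12.2]
orientation: [-1.588, -2.71, 0.0]
wrist_force: [0.4, 0.7, 0.2]
grip_width: 45.3
finger_force: 0.0
```

Call:
{"api": "step_arm", "payload": {
  "steps": [
    [0, 0, 0, 0],
    [0, 0, 0, 0]
  ]
}}

```text
time: 11.8
tcp_pos: [457.0, -103.7, 12.9]
orientation: [1.589, 2.709, 0.0]
wrist_force: [-1.6, 0.1, 0.5]
grip_width: 45.2
finger_force: 0.0
```

Call:
{"api": "step_arm", "payload": {
  "steps": [
    [0.5, 0, 2.5, 0],
    [0, 0, 0, 0]
  ]
}}

```text
time: 12.0
tcp_pos: [456.1, -102.9, 9.8]
orientation: [-1.589, -2.71, 0.0]
wrist_force: [-0.1, -0.8, -0.1]
grip_width: 45.4
finger_force: 0.0
```

Call:
{"api": "step_arm", "payload": {
  "steps": [
    [0, 0, 0, 0],
    [0, 0, 0, 0],
    [0, 0, 0, 0],
    [0, 0, 0, 0],
    [0, 0, 0, 0],
    [0, 0, 0, 0],
    [0, 0, 0, 0],
    [0, 0, 0, 0]
  ],
  "claw": 3
}}

```text
time: 12.8
tcp_pos: [456.4, -103.0, 10.1]
orientation: [1.589, 2.71, -0.0]
wrist_force: [-1.7, 0.3, 6.0]
grip_width: 11.7
finger_force: 59.5
```

Call:
{"api": "step_arm", "payload": {
  "steps": [
    [0, 0, -2, 0],
    [0, 0, -5, 0],
    [0, 0, -8, 0],
    [0, 0, -15, 0],
    [0, 0, -20, 0],
    [0, 0, -20, 0],
    [0, 0, 0, 0],
    [0, 0, 0, 0]
  ]
}}

```text
time: 13.6
tcp_pos: [456.5, -103.1, 80.0]
orientation: [1.589, 2.709, 0.0]
wrist_force: [-0.0, -0.1, -1.7]
grip_width: 12.0
finger_force: 58.7
```

Run:
```python
from h import *
d=grab('wrist','w6'); go(455.3,328.4,82,84.9)
```

```text
t 13.65 tcp [ 455.8 -102.8   79.3] ang 119.2 w 11.6 ff 58.7 wf [-0.1 -0.4 -1.3] tilt [-0.  0. -1.]
delta tool [376.5 210.1  -2.6] spin 34.3
delta after spin [429.4 -38.9  -2.7]
```

View pics/w6.png

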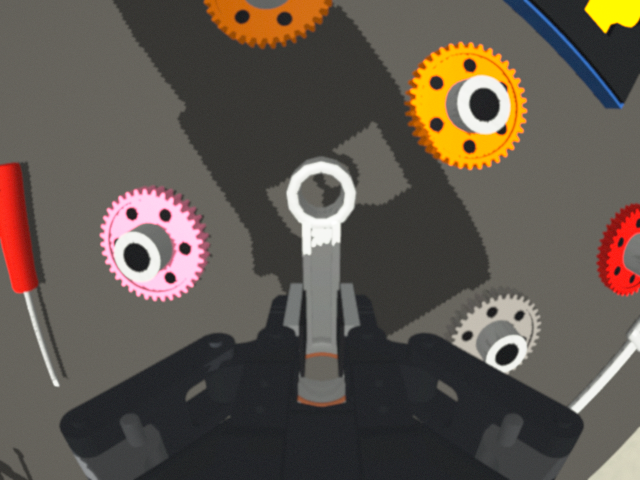

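The rod is gripped straight, with its shank at u=321 and its small end at (321,193). I'll carry it to its cut-out.

Call:
{"api": "step_arm", "payload": {
  "steps": [
    [0, 0, -5, 8.5],
    [0, 0, 0, 8.5],
    [0, 0, 0, 8.5],
    [0, 0, 0, 8.5],
    [14, -1.4, 0, 0.3],
    [34, -3, 0, 0],
    [38, -3.5, 0, 0],
    [38, -3.5, 0, 0]
  ]
}}

```text
time: 14.45
tcp_pos: [454.6, 22.8, 83.4]
orientation: [-2.317, -2.118, 0.002]
wrist_force: [0.9, -0.6, -2.0]
grip_width: 11.9
finger_force: 58.7
```

Call:
{"api": "step_arm", "payload": {
  "steps": [
    [38, -3.5, 0, 0],
    [38, -3.5, 0, 0],
    [38, -3.5, 0, 0],
    [38, -3.5, 0, 0],
    [38, -3.5, 0, 0],
    [38, -3.5, 0, 0],
    [36, -3, 0, 0],
    [25, -2, 0, 0]
  ]
}}

```text
time: 15.25
tcp_pos: [454.1, 313.6, 83.1]
orientation: [-2.315, -2.122, 0.003]
wrist_force: [0.7, -1.1, -2.6]
grip_width: 12.2
finger_force: 58.7
```

Call:
{"api": "step_arm", "payload": {
  "steps": [
    [12, -1, 0, 0],
    [5, 0, 0, 0],
    [0, 0, 0, 0],
    [0, 0, 0, 0]
  ]
}}

```text
time: 15.65
tcp_pos: [455.8, 327.6, 84.3]
orientation: [-2.318, -2.12, 0.002]
wrist_force: [0.1, -0.4, -2.4]
grip_width: 12.4
finger_force: 58.7
```

Run:
```python
from h import *
d=grab('wrist','w7'); go(455.3,328.4,24,84.9)
```

```text
t 15.7 tcp [456.  327.6  84.5] ang 84.9 w 11.8 ff 58.7 wf [-0.2  0.5 -3. ] tilt [-0.001 -0.001 -1.   ]
delta tool [ 0.8 -0.7 60.5] spin -0.0
delta after spin [ 0.8 -0.8 60.5]
```

View pics/w7.png

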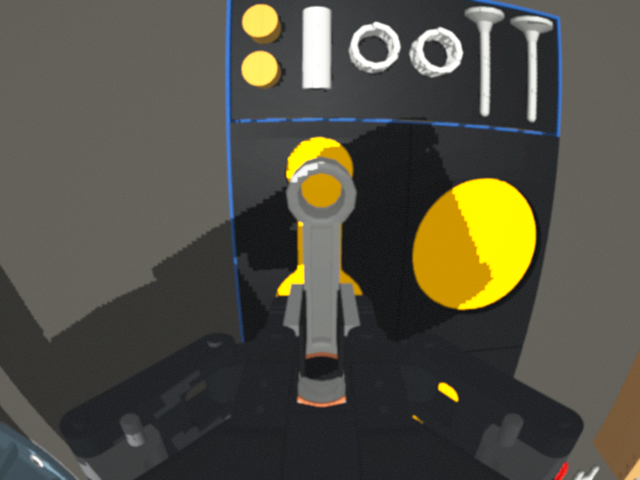

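The rod lines up with its cut-out: the cut-out's small end is centred at (320,~165), and the rod is at u=321. I'll check the lengthwise position.

Run:
```python
from h import *
d=np.load('w7.npz'); a=np.radians(84.9); ux=np.array([np.cos(a),np.sin(a)]); o=np.array([455.3,328.4])
for n,u,v,z in(('far edge floor (65.5)',319.5,138,16),('left',287,168,16),('right',352,168,16),('rod small end tip (59.5)',321,163,94),('rod hole',321,189,94)):
  p=fish(d,u,v,z)[:2]-o; print(n,(p@ux).round(1),(p@[-ux[1],ux[0]]).round(1))
```

```text
far edge floor (65.5) 66.8 0.6
left 49.7 19.1
right 49.7 -18.0
rod small end tip (59.5) 60.9 -0.4
rod hole 51.4 -0.4
```

Call:
{"api": "step_arm", "payload": {
  "steps": [
    [0, 0, 10, 0],
    [0, 0, 15, 0],
    [0, 0, 15, 0],
    [0, 0, 8, 0],
    [0, 0, 4, 0],
    [0, 0, 2, 0],
    [0, 0, 0, 0],
    [0, 0, 0, 0]
  ]
}}

```text
time: 16.5
tcp_pos: [456.4, 329.0, 31.3]
orientation: [2.317, 2.121, 0.001]
wrist_force: [0.3, 0.5, -2.3]
grip_width: 12.2
finger_force: 58.7
```

Call:
{"api": "step_arm", "payload": {
  "steps": [
    [0, -0.5, 3, 0],
    [0, 0, 2, 0],
    [0, 0, 1, 0],
    [0, 0, 0.5, 0],
    [0, 0, 0, 0],
    [0, 0, 0, 0]
  ]
}}

```text
time: 17.1
tcp_pos: [455.5, 328.8, 24.3]
orientation: [2.318, 2.121, 0.0]
wrist_force: [0.7, -0.7, -2.3]
grip_width: 12.2
finger_force: 58.7
```

Call:
{"api": "step_arm", "payload": {
  "steps": [
    [0, 0, 1, 0],
    [0, 0, 0, 0],
    [0, 0, 0, 0]
  ]
}}

```text
time: 17.4
tcp_pos: [455.6, 328.8, 24.1]
orientation: [2.317, 2.121, 0.0]
wrist_force: [-2.0, -2.2, 4.9]
grip_width: 12.1
finger_force: 59.6
```

Call:
{"api": "step_arm", "payload": {
  "steps": [
    [0, 0, 0, 0],
    [0, 0, 0, 0],
    [0, 0, 0, 0],
    [0, 0, 0, 0]
  ],
  "claw": 36
}}

```text
time: 17.8
tcp_pos: [455.5, 328.8, 23.3]
orientation: [2.318, 2.121, 0.0]
wrist_force: [-0.1, -0.2, -0.5]
grip_width: 36.0
finger_force: 0.0
```

Call:
{"api": "step_arm", "payload": {
  "steps": [
    [0, 0, -10, 0],
    [0, 0, -20, 0],
    [0, 0, -30, 0],
    [0, 0, -30, 0],
    [0, 0, 0, 0],
    [0, 0, 0, 0]
  ]
}}

```text
time: 18.4
tcp_pos: [456.1, 329.1, 114.6]
orientation: [2.317, 2.12, 0.004]
wrist_force: [0.2, -0.5, -0.4]
grip_width: 36.3
finger_force: 0.0
```

Run:
```python
from h import *
d=grab('wrist','w8'); go(602,-104,112,84.9)
```

```text
t 18.45 tcp [455.2 328.7 113.3] ang 84.9 w 35.9 ff 0.0 wf [-0.   0.6 -1.3] tilt [-0.  0. -1.]
delta tool [-418.   184.4    1.3] spin 0.0
delta after spin [-417.9  184.7    1.3]
```

View pics/w8.png

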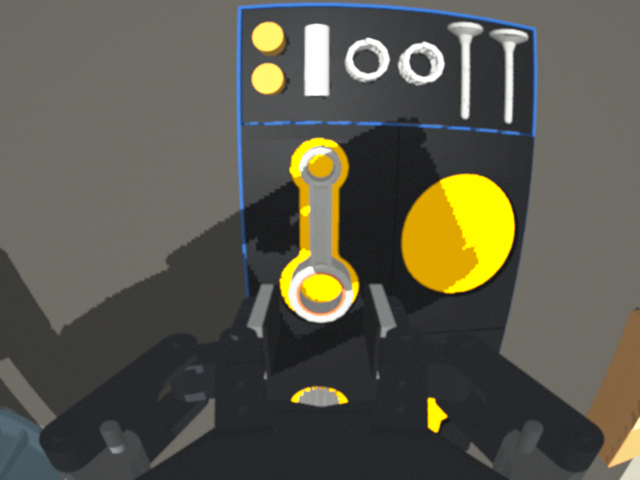

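The rod sits flat inside its cut-out with an even yellow margin, from its small end at (320,165) to its big end at (321,290). Next is the gear.

Call:
{"api": "step_arm", "payload": {
  "steps": [
    [-14, 6, 0, 0],
    [-32, 14, 0, 0],
    [-36, 16, 0, 0],
    [-36, 16, 0, 0],
    [-36, 16, 0, 0],
    [-36, 16, 0, 0],
    [-36, 16, 0, 0],
    [-36, 16, 0, 0]
  ],
  "claw": 55
}}

```text
time: 19.25
tcp_pos: [547.1, 55.0, 112.0]
orientation: [-2.317, -2.119, 0.003]
wrist_force: [0.6, 0.6, -0.4]
grip_width: 55.3
finger_force: 0.0
```

Call:
{"api": "step_arm", "payload": {
  "steps": [
    [-36, 16, 0, 0],
    [-36, 16, 0, 0],
    [-36, 16, 0, 0],
    [-32, 14, 0, 0],
    [-16, 7, 0, 0],
    [0, 0, 0, 0],
    [0, 0, 0, 0],
    [0, 0, 0, 0]
  ]
}}

```text
time: 20.05
tcp_pos: [602.0, -102.5, 112.7]
orientation: [-2.315, -2.121, 0.001]
wrist_force: [0.4, 0.6, -0.0]
grip_width: 54.8
finger_force: 0.0
```

Run:
```python
from h import *
d=grab('wrist','w9'); go(602,-104,17)
```

```text
t 20.1 tcp [ 602.2 -102.4  112.9] ang 85.0 w 54.9 ff 0.0 wf [ 0.7  0.5 -0.2] tilt [-0.001  0.001 -1.   ]
delta tool [-1.7  0.1 95.9] spin None
```

View pics/w9.png

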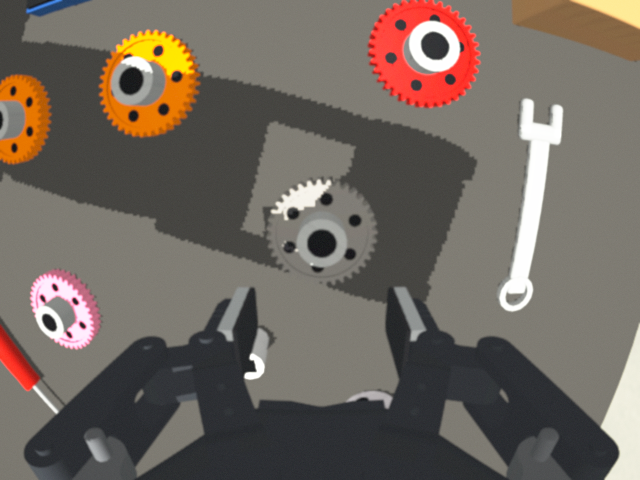

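The gear's hub is at (321,241), centred between the fingers. The bushing at (255,350) is about 90 mm behind and clear.

Call:
{"api": "step_arm", "payload": {
  "steps": [
    [-1.5, 0, 15, 0],
    [0, 0, 20, 0],
    [0, 0, 20, 0],
    [0, 0, 15, 0],
    [0, 0, 10, 0],
    [0, 0, 8, 0],
    [0, 0, 4, 0],
    [0, 0, 0, 0]
  ]
}}

```text
time: 20.9
tcp_pos: [602.6, -105.4, 21.0]
orientation: [-2.317, -2.121, 0.0]
wrist_force: [-0.1, 0.3, 0.4]
grip_width: 54.9
finger_force: 0.0
```

Call:
{"api": "step_arm", "payload": {
  "steps": [
    [0, 0, 0, 0],
    [0, 0, 0, 0]
  ]
}}

```text
time: 21.1
tcp_pos: [603.3, -105.7, 22.1]
orientation: [2.317, 2.12, 0.001]
wrist_force: [0.0, -0.0, -0.0]
grip_width: 55.1
finger_force: 0.0
```

Call:
{"api": "step_arm", "payload": {
  "steps": [
    [1, 0, 2, 0],
    [0, 0, 2.5, 0],
    [0, 0, 0, 0]
  ]
}}

```text
time: 21.4
tcp_pos: [602.5, -104.3, 16.4]
orientation: [-2.317, -2.121, 0.0]
wrist_force: [-0.4, -0.2, -0.7]
grip_width: 55.3
finger_force: 0.0
```

Call:
{"api": "step_arm", "payload": {
  "steps": [
    [0, 0, 0, 0],
    [0, 0, 0, 0],
    [0, 0, 0, 0],
    [0, 0, 0, 0],
    [0, 0, 0, 0],
    [0, 0, 0, 0],
    [0, 0, 0, 0],
    [0, 0, 0, 0]
  ],
  "claw": 18
}}

```text
time: 22.2
tcp_pos: [602.7, -104.5, 17.1]
orientation: [-2.317, -2.121, 0.0]
wrist_force: [-4.0, 0.4, 5.9]
grip_width: 29.6
finger_force: 59.5
```

Call:
{"api": "step_arm", "payload": {
  "steps": [
    [0, 0, -2, 0],
    [0, 0, -5, 0],
    [0, 0, -8, 0],
    [0, 0, -15, 0],
    [0, 0, -20, 0],
    [0, 0, -20, 0],
    [0, 0, 0, 0],
    [0, 0, 0, 0]
  ]
}}

```text
time: 23.0
tcp_pos: [603.2, -104.6, 87.7]
orientation: [2.316, 2.12, 0.001]
wrist_force: [0.4, -0.1, -4.3]
grip_width: 30.0
finger_force: 59.7
```

Run:
```python
from h import *
d=grab('wrist','w10'); go(555.3,319.6,90)
cv2.imwrite('pics/w10c.png',d['frame'][130:430,160:480,::-1])
```

```text
t 23.05 tcp [ 602.4 -104.3   86.5] ang 84.9 w 29.8 ff 59.7 wf [ 0.3 -0.1 -4.8] tilt [-0.  0. -1.]
delta tool [418.1 -84.4  -3.4] spin None
```

View pics/w10c.png

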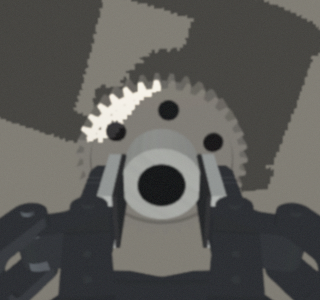

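The gear is held level by its hub at crop (162,185). I'll carry it over.

Call:
{"api": "step_arm", "payload": {
  "steps": [
    [10, -2, 0, 0],
    [25, -5, 0, 0],
    [37, -7.5, 0, 0],
    [37, -7.5, 0, 0],
    [37, -7.5, 0, 0],
    [37, -7.5, 0, 0],
    [37, -7.5, 0, 0],
    [37, -7.5, 0, 0]
  ]
}}

```text
time: 23.85
tcp_pos: [572.0, 158.3, 85.5]
orientation: [-2.316, -2.12, 0.003]
wrist_force: [0.7, -0.9, -3.4]
grip_width: 29.7
finger_force: 59.7
```

Call:
{"api": "step_arm", "payload": {
  "steps": [
    [37, -7.5, 0, 0],
    [37, -7.5, 0, 0],
    [37, -7.5, 0, 0],
    [26, -5, 0, 0],
    [16, -3, 0, 0],
    [8, -2, 0, 0],
    [0, 0, 0, 0],
    [0, 0, 0, 0]
  ]
}}

```text
time: 24.65
tcp_pos: [555.5, 318.4, 86.4]
orientation: [2.318, 2.12, -0.002]
wrist_force: [1.1, 0.5, -3.5]
grip_width: 29.5
finger_force: 59.7
```

Run:
```python
from h import *
from scipy.optimize import least_squares
d=grab('wrist','w11'); go(555.3,319.6,32)
# gear cut-out from the earlier wrist view w8: full visible blob
d=np.load('w8.npz')
hsv=cv2.cvtColor(d['frame'],cv2.COLOR_RGB2HSV); m=cv2.inRange(hsv,(20,120,100),(35,255,255))
n,l,st,ce=cv2.connectedComponentsWithStats(m); i=l[235,440]
c=max(cv2.findContours((l==i).astype(np.uint8),0,2)[0],key=cv2.contourArea)[:,0]
print('gear cut',cv2.minEnclosingCircle(np.array([fish(d,*p,18)[:2] for p in c],np.float32)), st[i])
```

```text
t 24.7 tcp [555.7 318.1  86.5] ang 84.9 w 29.3 ff 59.7 wf [-0.1 -1.  -3.2] tilt [-0.    -0.001 -1.   ]
delta tool [ 1.5 -0.5 54.5] spin None
gear cut ((554.3281860351562, 321.77154541015625), 45.159454345703125) [  401   174   114   120 10668]
```

View pics/w11.png

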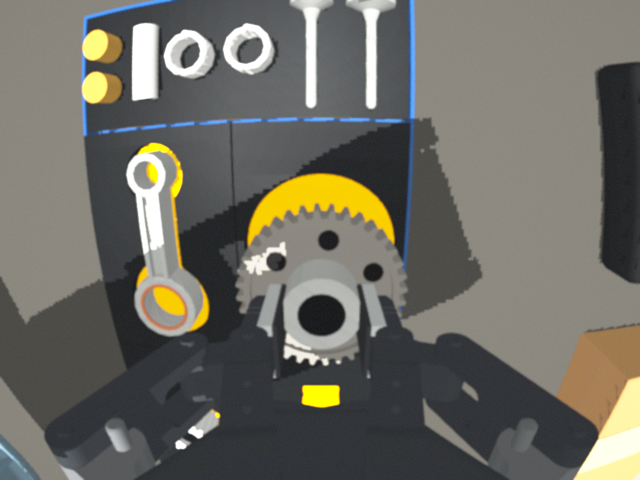

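The cut-out arc (v 174, u 248–395) is centred under the gear. The wrist fit agrees, with its centre at about (555,320).

Call:
{"api": "step_arm", "payload": {
  "steps": [
    [2, 0, 10, 0],
    [0, 0, 15, 0],
    [0, 0, 12, 0],
    [0, 0, 8, 0],
    [0, 0, 4, 0],
    [0, 0, 2, 0],
    [0, 0, 0, 0],
    [0, 0, 0, 0]
  ]
}}

```text
time: 25.5
tcp_pos: [555.5, 321.2, 35.8]
orientation: [-2.317, -2.121, 0.001]
wrist_force: [-0.2, -3.0, -5.4]
grip_width: 29.7
finger_force: 59.6
```

Call:
{"api": "step_arm", "payload": {
  "steps": [
    [0, 0, 1, 0],
    [0, 0, 1, 0],
    [0, 0, 0, 0],
    [0, 0, 0, 0]
  ]
}}

```text
time: 25.9
tcp_pos: [555.7, 321.0, 34.3]
orientation: [2.317, 2.121, -0.001]
wrist_force: [-2.6, -4.2, -1.3]
grip_width: 29.5
finger_force: 59.8
```

Call:
{"api": "step_arm", "payload": {
  "steps": [
    [0, 0, 1, 0],
    [0, 0, 0, 0],
    [0, 0, 0, 0],
    [0, 0, 0, 0]
  ]
}}

```text
time: 26.3
tcp_pos: [555.8, 320.9, 33.4]
orientation: [2.317, 2.121, -0.001]
wrist_force: [-2.3, -5.0, -0.4]
grip_width: 30.0
finger_force: 59.9
```

Run:
```python
from h import *
d=grab('wrist','w12'); go(555,320,31); print(arm.get_state()['torque'])
s=grab('side','side2')
cv2.imwrite('pics/s2c.png',cv2.resize(s['frame'][110:230,230:390,::-1],None,fx=4,fy=4,interpolation=2))
```

```text
t 26.35 tcp [555.8 321.   33.4] ang 84.9 w 29.3 ff 59.9 wf [-2.6 -4.8  0.2] tilt [ 0.    -0.001 -1.   ]
delta tool [-1.  -0.7  2.4] spin None
[-0.8155446   0.46536568  0.00520383]
```

View pics/s2c.png

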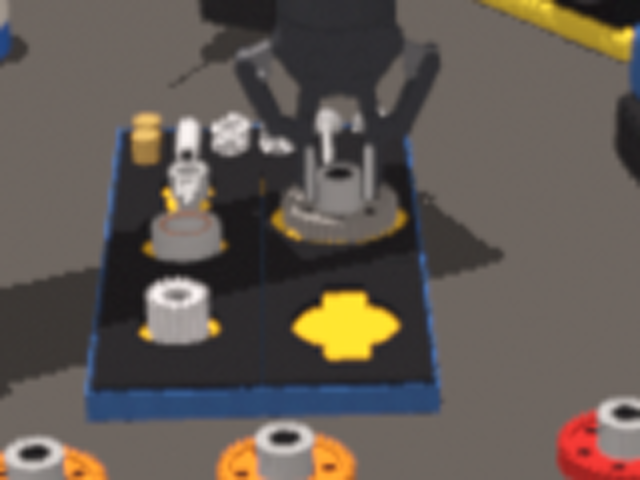

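The gear is inside the opening (yellow shows near, left and right) but takes a small sideways push in −y, so I'll ease it that way.

Call:
{"api": "step_arm", "payload": {
  "steps": [
    [-1, 0, -1, 0],
    [-1, 0, 0, 0],
    [0, 0, 0, 0],
    [0, 0, 0, 0]
  ]
}}

```text
time: 26.8
tcp_pos: [555.9, 319.7, 34.1]
orientation: [2.317, 2.121, 0.002]
wrist_force: [0.4, -0.3, -3.7]
grip_width: 29.4
finger_force: 59.7
```

Call:
{"api": "step_arm", "payload": {
  "steps": [
    [0, 0, 1, 0],
    [0, 0, 1, 0],
    [0, 0, 0, 0],
    [0, 0, 0, 0]
  ]
}}

```text
time: 27.2
tcp_pos: [555.5, 319.4, 31.7]
orientation: [-2.318, -2.121, 0.0]
wrist_force: [0.6, -0.2, -3.4]
grip_width: 29.4
finger_force: 59.7
```

Call:
{"api": "step_arm", "payload": {
  "steps": [
    [-0.5, 0, 0.5, 0],
    [0, 0, 0.5, 0],
    [0, 0, 0, 0],
    [0, 0, 0, 0]
  ]
}}

```text
time: 27.6
tcp_pos: [555.6, 318.9, 31.2]
orientation: [2.317, 2.121, 0.0]
wrist_force: [-1.0, -0.5, 0.1]
grip_width: 29.4
finger_force: 60.1
```

Call:
{"api": "step_arm", "payload": {
  "steps": [
    [0, 0, 0.5, 0],
    [0, 0, 0, 0],
    [0, 0, 0, 0]
  ]
}}

```text
time: 27.9
tcp_pos: [555.6, 318.9, 31.1]
orientation: [2.317, 2.121, 0.0]
wrist_force: [-2.5, -1.9, 4.3]
grip_width: 29.7
finger_force: 60.7
```

Call:
{"api": "step_arm", "payload": {
  "steps": [
    [0, 0, 0, 0],
    [0, 0, 0, 0],
    [0, 0, 0, 0],
    [0, 0, 0, 0]
  ],
  "claw": 50
}}

```text
time: 28.3
tcp_pos: [555.7, 319.0, 30.3]
orientation: [2.317, 2.121, 0.001]
wrist_force: [0.7, -0.2, 0.1]
grip_width: 50.1
finger_force: 0.0
```

Call:
{"api": "step_arm", "payload": {
  "steps": [
    [0, 0, -10, 0],
    [0, 0, -20, 0],
    [0, 0, -30, 0],
    [0, 0, -30, 0],
    [0, 0, 0, 0],
    [0, 0, 0, 0]
  ]
}}

```text
time: 28.9
tcp_pos: [556.2, 319.2, 121.9]
orientation: [2.317, 2.12, 0.004]
wrist_force: [-0.4, -0.2, -0.8]
grip_width: 49.7
finger_force: 0.0
```

Run:
```python
from h import *
d=grab('wrist','w13'); go(630.5,-281.5,120)
cv2.imwrite('pics/w13c.png',d['frame'][100:400,60:480,::-1])
```

```text
t 28.95 tcp [555.2 318.8 120.3] ang 84.9 w 49.9 ff 0.0 wf [-0.7 -0.  -0.1] tilt [-0.  0. -1.]
delta tool [-5.913e+02  1.280e+02  3.000e-01] spin None
```

View pics/w13c.png

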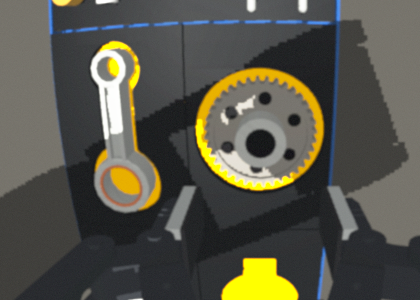

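The gear is flat in its cut-out with a yellow ring all round it, hub at crop (260,143). That was my last picture view; from here I'll work from measurements. Next is the piston.

Call:
{"api": "step_arm", "payload": {
  "steps": [
    [-15, 3, 0, 0],
    [-30, 7, 0, 0],
    [-38, 8, 0, 0],
    [-38, 8, 0, 0],
    [-38, 8, 0, 0],
    [-38, 8, 0, 0],
    [-38, 8, 0, 0],
    [-38, 8, 0, 0]
  ],
  "claw": 78
}}

```text
time: 29.75
tcp_pos: [587.9, 39.4, 118.9]
orientation: [-2.317, -2.119, 0.003]
wrist_force: [0.1, -0.1, 0.0]
grip_width: 78.0
finger_force: 0.0
```

Call:
{"api": "step_arm", "payload": {
  "steps": [
    [-38, 8, 0, 0],
    [-38, 8, 0, 0],
    [-38, 8, 0, 0],
    [-38, 8, 0, 0],
    [-38, 8, 0, 0],
    [-38, 9, 0, 0],
    [-38, 9, 0, 0],
    [-30, 8, 0, 0]
  ]
}}

```text
time: 30.55
tcp_pos: [627.0, -261.8, 118.6]
orientation: [-2.318, -2.118, 0.002]
wrist_force: [0.7, 0.4, 0.5]
grip_width: 77.7
finger_force: 0.0
```

Call:
{"api": "step_arm", "payload": {
  "steps": [
    [-16, 4, 0, 0],
    [-8, 2, 0, 0],
    [0, 0, 0, 0],
    [0, 0, 0, 0],
    [0, 0, 0, 0]
  ]
}}

```text
time: 31.05
tcp_pos: [632.6, -281.5, 120.2]
orientation: [-2.315, -2.122, -0.0]
wrist_force: [0.3, 0.3, -0.0]
grip_width: 78.0
finger_force: 0.0
```

Run:
```python
from h import *
d=grab('wrist','w14'); go(630.5,-281.5,16)
g=cv2.cvtColor(d['frame'],cv2.COLOR_RGB2GRAY)
# where the piston's crown (z=46.5) should appear: inverse of fish, then mask of the bright crown near it
from scipy.optimize import fsolve
uv=fsolve(lambda q:fish(d,q[0],q[1],46.5)[:2]-[630.5,-281.5],[320,230]); print('expected px',uv.round(1))
m=(g>150).astype(np.uint8); m=cv2.morphologyEx(m,cv2.MORPH_CLOSE,np.ones((9,9)))
n,l,st,ce=cv2.connectedComponentsWithStats(m)
for i in range(1,n):
  if st[i,4]>400 and abs(ce[i]-uv).max()<120: print(st[i],ce[i].round(1),fish(d,*ce[i],46.5).round(1))
Z=d['depth']; u,v=uv.round().astype(int); print('depth',Z[v,u])
t=grab('top','top2'); P=cloud(t).reshape(-1,3)
for nm,c,z,R in(('pinion',(441,179),42,28),('gear hub',(555,319),46,25),('gear disc',(555,319),28,45),('rod',(455,328),34,70)):
  q=P[(np.hypot(*(P[:,:2]-c).T)<R)&(abs(P[:,2]-z)<4)]; print(nm,q.mean(0).round(1),len(q))
```

```text
t 31.1 tcp [ 632.7 -281.7  120.3] ang 85.0 w 78.0 ff 0.0 wf [-0.6  0.8 -0.9] tilt [-0.  0. -1.]
delta tool [ -0.   -2.2 104.3] spin None
expected px [318.2 249. ]
[ 276  192   84   93 4525] [317.5 238. ] [ 630.7 -274.4   46.5]
depth 229.29034
pinion [nan nan nan] 0
gear hub [554.7 319.4  45.8] 140
gear disc [555.8 319.5  26.8] 405
rod [466.8 378.1  33. ] 32<stdin>:14: RuntimeWarning: Mean of empty slice.
  ret = um.true_divide(
```

Run:
```python
from h import *
t=np.load('top2.npz'); s=grab('side','side3')
for nm,dd,uvp,uvr in(('top',t,(222,276),(160,273)),('side',s,(275,188),(276,167))):
  C=cloud(dd)
  for k,(u,v) in(('pin',uvp),('rod',uvr)): print(nm,k,C[v-6:v+7:6,u-6:u+7:6].reshape(-1,3).round(0).tolist(),dd['frame'][v,u])
```

```text
top pin [[352.0, 42.0, 729.0], [353.0, 37.0, 726.0], [353.0, 33.0, 721.0], [346.0, 41.0, 735.0], [347.0, 37.0, 728.0], [347.0, 32.0, 726.0], [340.0, 40.0, 739.0], [341.0, 36.0, 733.0], [341.0, 31.0, 732.0]] [101 115 125]
top rod [[354.0, 93.0, 746.0], [354.0, 89.0, 743.0], [354.0, 84.0, 743.0], [348.0, 93.0, 746.0], [348.0, 87.0, 747.0], [348.0, 83.0, 745.0], [343.0, 92.0, 747.0], [343.0, 87.0, 748.0], [343.0, 82.0, 747.0]] [126 146 156]
side pin [[430.0, 188.0, 43.0], [445.0, 192.0, 40.0], [461.0, 224.0, 23.0], [429.0, 166.0, 38.0], [443.0, 160.0, 40.0], [458.0, 183.0, 27.0], [428.0, 167.0, 22.0], [442.0, 164.0, 22.0], [458.0, 179.0, 13.0]] [171 164 163]
side rod [[441.0, 353.0, 21.0], [456.0, 332.0, 30.0], [472.0, 339.0, 25.0], [438.0, 285.0, 36.0], [454.0, 311.0, 22.0], [468.0, 279.0, 37.0], [437.0, 283.0, 20.0], [452.0, 270.0, 25.0], [467.0, 275.0, 22.0]] [172 150 142]
```

Run:
```python
from h import *
d=np.load('w14.npz');K=d['mtx'];T=d['cam_to_world'];v,u=np.mgrid[:480,:640];dx,dy=u-K[0,2],v-K[1,2];r=np.hypot(dx,dy)+1e-9;th=r/K[0,0]
Z=d['depth'];tn=np.tan(th);P=np.stack([Z*tn*dx/r,-Z*tn*dy/r,-Z],-1)@T[:3,:3].T+T[:3,3]
q=P.reshape(-1,3);q=q[(np.hypot(q[:,0]-630,q[:,1]+279)<40)&(q[:,2]<60)]
h,e=np.histogram(q[:,2],bins=np.arange(-4,60,4));print(h,e[:-1])
t=q[(q[:,2]>43)&(q[:,2]<53)];print(t.mean(0),cv2.minEnclosingCircle(t[:,:2].astype(np.float32)))
```

```text
[1266 2120   48   61   67   76   95   90   61   79  108   69 5190   21
    0] [-4  0  4  8 12 16 20 24 28 32 36 40 44 48 52]
[ 630.70814397 -278.42780435   46.25615221] ((630.4507446289062, -279.4156188964844), 26.421579360961914)
```

Call:
{"api": "step_arm", "payload": {
  "steps": [
    [1.5, -2, 15, 0],
    [0, 0, 20, 0],
    [0, 0, 20, 0],
    [0, 0, 20, 0],
    [0, 0, 15, 0],
    [0, 0, 8, 0],
    [0, 0, 4, 0],
    [0, 0, 0, 0]
  ]
}}

```text
time: 32.0
tcp_pos: [630.7, -281.5, 18.0]
orientation: [-2.317, -2.121, 0.0]
wrist_force: [0.9, 0.4, -0.1]
grip_width: 78.3
finger_force: 0.0
```

Call:
{"api": "step_arm", "payload": {
  "steps": [
    [0, 0, 0, 0],
    [0, 0, 0, 0],
    [0, 0, 0, 0]
  ]
}}

```text
time: 32.3
tcp_pos: [631.2, -281.9, 19.2]
orientation: [2.317, 2.12, 0.001]
wrist_force: [-0.4, -0.6, -0.2]
grip_width: 78.0
finger_force: 0.0
```

Call:
{"api": "step_arm", "payload": {
  "steps": [
    [0, 0, 0, 0],
    [0, 0, 0, 0],
    [0, 0, 0, 0],
    [0, 0, 0, 0],
    [0, 0, 0, 0],
    [0, 0, 0, 0],
    [0, 0, 0, 0],
    [0, 0, 0, 0]
  ],
  "claw": 40
}}

```text
time: 33.1
tcp_pos: [631.1, -281.9, 19.0]
orientation: [2.317, 2.12, 0.0]
wrist_force: [-1.7, 0.1, 5.3]
grip_width: 49.7
finger_force: 63.1
```

Call:
{"api": "step_arm", "payload": {
  "steps": [
    [0, 0, -2, 0],
    [0, 0, -5, 0],
    [0, 0, -10, 0],
    [0, 0, -15, 0],
    [0, 0, -20, 0],
    [0, 0, -20, 0],
    [0, 0, 0, 0],
    [0, 0, 0, 0]
  ]
}}

```text
time: 33.9
tcp_pos: [631.2, -281.9, 91.3]
orientation: [2.316, 2.12, 0.001]
wrist_force: [0.1, -0.6, -2.0]
grip_width: 50.8
finger_force: 62.8
```

```bash
python3 -c "
from h import *
go(541.8,168.5,90)"
```

```text
t 33.9 tcp [ 631.2 -281.9   91.3] ang 84.9 w 50.8 ff 62.8 wf [ 0.1 -0.6 -2. ] tilt [ 0.002 -0.001 -1.   ]
delta tool [ 440.7 -128.8    0.7] spin None
```

Call:
{"api": "step_arm", "payload": {
  "steps": [
    [10, -3, 0, 0],
    [25, -7, 0, 0],
    [36, -10.5, 0, 0],
    [36, -10.5, 0, 0],
    [36, -10.5, 0, 0],
    [36, -10.5, 0, 0],
    [36, -10.5, 0, 0],
    [36, -10.5, 0, 0]
  ]
}}

```text
time: 34.7
tcp_pos: [578.2, -22.8, 88.9]
orientation: [-2.316, -2.12, 0.002]
wrist_force: [1.5, 0.0, -1.8]
grip_width: 50.1
finger_force: 62.8
```

Call:
{"api": "step_arm", "payload": {
  "steps": [
    [36, -10.5, 0, 0],
    [36, -10.5, 0, 0],
    [36, -10.5, 0, 0],
    [36, -10.5, 0, 0],
    [25, -8, 0, 0],
    [14, -4, 0, 0],
    [7, -2, 0, 0],
    [0, 0, 0, 0]
  ]
}}

```text
time: 35.5
tcp_pos: [540.7, 169.4, 89.8]
orientation: [-2.316, -2.122, 0.001]
wrist_force: [-0.2, -0.6, -1.4]
grip_width: 50.2
finger_force: 62.8
```

Call:
{"api": "step_arm", "payload": {
  "steps": [
    [0, 0, 0, 0],
    [0, 0, 0, 0]
  ]
}}

```text
time: 35.7
tcp_pos: [541.6, 167.9, 90.2]
orientation: [2.319, 2.119, -0.0]
wrist_force: [-0.0, 0.0, -1.9]
grip_width: 50.2
finger_force: 62.8
```

Run:
```python
from h import *
d=grab('wrist','w15'); go(541.8,168.5,33)
from h import fish
K=d['mtx'];T=d['cam_to_world'];v,u=np.mgrid[:480,:640];dx,dy=u-K[0,2],v-K[1,2];r=np.hypot(dx,dy)+1e-9;th=r/K[0,0]
Z=d['depth'];tn=np.tan(th);P=np.stack([Z*tn*dx/r,-Z*tn*dy/r,-Z],-1)@T[:3,:3].T+T[:3,3]
q=P.reshape(-1,3);z0=d['cam_to_world'][2,3]
q=q[(np.hypot(q[:,0]-541.8,q[:,1]-170)<30)]
t=q[(q[:,2]>112)&(q[:,2]<124)];print('crown',t.mean(0).round(1),cv2.minEnclosingCircle(t[:,:2].astype(np.float32)),len(t))
hsv=cv2.cvtColor(d['frame'],cv2.COLOR_RGB2HSV); m=cv2.inRange(hsv,(20,120,100),(35,255,255))
n,l,st,ce=cv2.connectedComponentsWithStats(m)
for i in range(1,n):
  if st[i,4]>150:
    c=max(cv2.findContours((l==i).astype(np.uint8),0,2)[0],key=cv2.contourArea)[:,0]
    W=np.array([fish(d,*p,18)[:2] for p in c]);print(st[i],fish(d,*ce[i],18).round(0),W.min(0).round(1),W.max(0).round(1))
```

```text
t 35.75 tcp [541.6 168.   90.3] ang 84.8 w 50.2 ff 62.8 wf [-0.1 -0.4 -1.6] tilt [ 0. -0. -1.]
delta tool [ 0.6  0.2 57.3] spin None
crown [541.9 173.2 117.5] ((541.984130859375, 171.98220825195312), 29.37397003173828) 14172
[ 122    0   74  112 1235] [459. 284.  18.] [426.6 264.7] [478.4 333.6]
[ 244    0  155   68 3183] [552. 292.  18.] [510.1 275.8] [599.4 323.4]
[ 136   40   33   44 1058] [450. 296.  18.] [438.4 282.5] [461.2 309. ]
[ 267  168  108   91 5190] [543. 192.  18.] [508.5 159.5] [574.3 218.9]
[ 135  208   65   71 1088] [451. 183.  18.] [420.8 155.8] [464.7 204.7]
[255 390  45  12 297] [496.  53.  18.] [479.9  46.6] [514.   59.3]
```

Call:
{"api": "step_arm", "payload": {
  "steps": [
    [0, 0, 10, 0],
    [0, 0, 15, 0],
    [0, 0, 13, 0],
    [0, 0, 8, 0],
    [0, 0, 5, 0],
    [0, 0, 2, 0],
    [0, 0, 0, 0],
    [0, 0, 0, 0]
  ]
}}

```text
time: 36.55
tcp_pos: [541.6, 169.2, 37.7]
orientation: [2.317, 2.121, 0.001]
wrist_force: [0.7, -1.1, -0.3]
grip_width: 50.4
finger_force: 62.8
```

Call:
{"api": "step_arm", "payload": {
  "steps": [
    [0, 0, 1.5, 0],
    [0, 0, 1, 0],
    [0, 0, 0, 0],
    [0, 0, 0, 0]
  ]
}}

```text
time: 36.95
tcp_pos: [541.2, 169.1, 34.9]
orientation: [2.317, 2.121, 0.0]
wrist_force: [0.0, -0.2, -1.3]
grip_width: 50.5
finger_force: 62.8
```

Call:
{"api": "step_arm", "payload": {
  "steps": [
    [0, 0, 1, 0],
    [0, 0, 0.5, 0],
    [0, 0, 0, 0],
    [0, 0, 0, 0]
  ]
}}

```text
time: 37.35
tcp_pos: [541.1, 169.1, 33.2]
orientation: [-2.318, -2.121, 0.0]
wrist_force: [-0.2, -0.1, -1.2]
grip_width: 50.2
finger_force: 62.8
```

Call:
{"api": "step_arm", "payload": {
  "steps": [
    [0, 0, 1, 0],
    [0, 0, 0, 0],
    [0, 0, 0, 0]
  ]
}}

```text
time: 37.65
tcp_pos: [541.3, 169.1, 33.0]
orientation: [2.317, 2.121, 0.0]
wrist_force: [-2.7, 0.3, 6.2]
grip_width: 49.9
finger_force: 63.4
```

Contact with the floor at the expected height. I'll release the piston, rise and move aside for the final check.

Call:
{"api": "step_arm", "payload": {
  "steps": [
    [0, 0, 0, 0],
    [0, 0, 0, 0],
    [0, 0, 0, 0],
    [0, 0, 0, 0]
  ],
  "claw": 70
}}

```text
time: 38.05
tcp_pos: [541.2, 169.1, 32.2]
orientation: [-2.318, -2.121, 0.0]
wrist_force: [-0.3, -0.6, -0.4]
grip_width: 69.7
finger_force: 0.0
```

Call:
{"api": "step_arm", "payload": {
  "steps": [
    [0, 0, -10, 0],
    [0, 0, -20, 0],
    [0, 0, -30, 0],
    [0, 0, -40, 0],
    [-35, 0, -10, 0],
    [-38, 0, 0, 0],
    [-38, 0, 0, 0],
    [-38, 0, 0, 0]
  ]
}}

```text
time: 38.85
tcp_pos: [528.0, 19.4, 143.4]
orientation: [2.316, 2.121, 0.001]
wrist_force: [0.8, 0.4, 0.2]
grip_width: 70.1
finger_force: 0.0
```

Call:
{"api": "step_arm", "payload": {
  "steps": [
    [-38, 0, 0, 0],
    [-38, 0, 0, 0],
    [-38, 0, 0, 0],
    [-38, 0, 0, 0],
    [-38, 0, 0, 0],
    [-38, 0, 0, 0],
    [-38, 0, 0, 0],
    [-38, 0, 0, 0]
  ]
}}

```text
time: 39.65
tcp_pos: [500.9, -283.8, 143.2]
orientation: [2.317, 2.12, 0.0]
wrist_force: [1.1, 0.1, 0.5]
grip_width: 69.9
finger_force: 0.0
```

Call:
{"api": "step_arm", "payload": {
  "steps": [
    [-38, 0, 0, 0],
    [-30, 0, 0, 0],
    [0, 0, 0, 0],
    [0, 0, 0, 0]
  ]
}}

```text
time: 40.05
tcp_pos: [494.9, -350.3, 142.6]
orientation: [-2.319, -2.119, -0.0]
wrist_force: [-0.9, -0.0, 0.1]
grip_width: 70.1
finger_force: 0.0
```

Run:
```python
from h import *
go(0,0,0)
for cam in('top','side'):
  d=grab(cam,cam+'9'); P=cloud(d).reshape(-1,3)
  for nm,c,z,R in(('piston',(542,169),60,35),('pinion',(441,179),42,28),('gear hub',(555,319),46,25),('gear disc',(555,319),28,45),('rod',(455,328),34,75),('rod big',(452,291),34,26),('rod small',(459,375),34,20),('lamp',(571,-481),69,75)):
    q=P[(np.hypot(*(P[:,:2]-c).T)<R)&(abs(P[:,2]-z)<3.5)]
    if len(q)<5: print(cam,nm,len(q)); continue
    A=np.c_[q[:,:2]-q[:,:2].mean(0),np.ones(len(q))]; k=np.linalg.lstsq(A,q[:,2],rcond=None)[0]
    x,y=cv2.minEnclosingCircle(q[:,:2].astype(np.float32))[0]
    print(cam,nm,q.mean(0).round(1),'circ',round(x,1),round(y,1),len(q),'slope',k[:2].round(3))
```

```text
t 40.05 tcp [ 494.9 -350.3  142.6] ang 84.8 w 70.1 ff 0.0 wf [-0.9 -0.   0.1] tilt [ 0.  0. -1.]
delta tool [ 304.4 -524.4  142.7] spin None
top piston [540.3 168.4  59.9] circ 540.6 168.3 350 slope [0.004 0.007]
top pinion [440.1 177.7  41.2] circ 439.8 178.9 105 slope [-0.003 -0.001]
top gear hub [555.3 319.7  45.6] circ 555.3 320.1 129 slope [ 0.027 -0.015]
top gear disc [554.4 318.1  27. ] circ 557.8 320.3 390 slope [-0.    -0.006]
top rod [456.  319.5  33.5] circ 469.3 327.3 256 slope [-0.011  0.004]
top rod big [451.6 291.4  33.6] circ 453.0 293.1 142 slope [ 0.018 -0.009]
top rod small [459.2 372.4  34. ] circ 459.9 371.4 59 slope [-0.019  0.023]
top lamp 4
side piston 0
side pinion [441.3 177.6  41.7] circ 439.0 177.9 86 slope [0.006 0.028]
side gear hub 0
side gear disc 0
side rod [455.3 318.5  33.6] circ 461.4 328.1 148 slope [-0.021 -0.   ]
side rod big [452.9 290.8  33.7] circ 454.8 290.1 90 slope [-0.026  0.004]
side rod small [459.6 374.1  33.4] circ 461.6 373.1 38 slope [-0.025  0.006]
side lamp [ 571.3 -484.2   68.8] circ 571.6 -481.7 2057 slope [0.001 0.009]
```

All four parts are level, down on the floor and within about 3 mm of their cut-out centres, and the headlamp hasn't moved. I'll hand it in.

```bash
python3 -c "
from h import *
print(arm.close_job())"
```

```text
the job is handed in; nothing more can be done
None
```

The job is handed in at about 40 s: by my final camera check, all four parts are level, fully down and within about 3 mm of their cut-out centres, and the headlamp hasn't moved. I viewed 15 pictures, one over the limit of 14.

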